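Tighten a castor wheel's axle bolt with a click wrench

ROBOT

A 7-joint arm with a two-finger parallel gripper is mounted at the origin on the work surface. World frame = base frame: x ahead of the robot, y to its left, z up, the work surface at z = 0. Lengths are in m, angles in degrees, forces in N, time in s.
With the tool pointing down it reaches from about 0.425 to 0.875 m from the base axis. Payload 4.7 kg.
Tool frame: the origin (TCP) lies at the very end of the fingers, on their centre line; the grasp point (between the pads) lies 19 mm behind it; z points along the fingers, y is the line along which they close (so a half turn about z gives the same grasp; the last joint's range is limited). The gripper opens to 87 mm and grips with 3 to 60 N. Pads are 19 mm wide; open, the fingers measure 117 mm over their backs; the gripper's body (75 mm by 190 mm) begins 51 mm behind the grasp point.
Start: joints at [-66.572, 18.392, -4.016, 83.108, 1.295, 78.541, -3.26], TCP at [0.25, 0.6, 0.223] pointing down, gripper open.
Joint ranges: [-163.93, 163.93], [-17.29, 119.83], [-79.2, 71.16], [3.27, 140.29], [-89.18, 269.18], [5.43, 117.66], [-154.24, 154.24]. Speed limits (degrees/s): [147.25, 147.25, 180, 180, 180, 180, 180].

INTERFACE

Orientations are given as [roll, pitch, yaw] about the fixed x, y, z axes, in that order (R = Rz(yaw) Ry(pitch) Rx(roll)).
In Python, from cell import telemetry, cams, env gives the robot as it stands.
- The arm moves only by the tool arm_command, never from a script. Its argument "series" is text: rows parted by semicolons, each of 5 numbers parted by spaces: the shift along the tool's x, y, z in mm, then the turn about the tool's z in rad, then the closure in counts, from 0 (fully open) to 255 (shut). A call has 1 to 20 rows; each row shifts and turns the commanded pose from where the row before left it, along the tool's axes as they then stand; what a row does not reach is not made up. A row lasts 1/12 s, in which the tool goes at most 41.7 mm and 7.16 degrees, less where a joint would pass 70% of its speed; a pose out of reach is approached as far as the arm can. A call is refused whole if a number of a shift passes 41.7 or a number of a turn 0.125, either way. A call with a gripper value outside its range is refused whole. The fingers move at their own pace and stop on an object; "squeeze" is the grip in N (left out, the last holds). Time passes only in rows, so rows that do not move let the fingers close. It gives the time, the measured TCP pose, the force, the opening and the grip force at its end, in the units of the state.
- telemetry.get_obs(): the state, without advancing time (a new reading comes with each control period).
- cams.read_camera(name): name is "side" or "top"; returns the picture (384x512x3 uint8, blue, green, red); there is no depth.
- cams.calibration(name): a dict with "K" (3x3 intrinsics, pixels), "dist" ([k1, k2, p1, p2, k3] as OpenCV has them; the pictures are not rectified), "origin" and "rotation" of the camera in the world. Camera axes: x right, y down, z forward; pixel columns grow to the right and rows downward; lengths in m; the calibration is good to about 2 mm. A picture is of the moment at which its call begins. calibration takes no time and is no camera call.
- env.sign_off(): hands the job in; it is judged then, once.
The state is a dict: "time_s": time; "qpos": joint angles; "joint_velocities": joint speeds; "effort": joint torques, N m; "tool_pos": TCP position; "tool_rot": TCP orientation; "force": force on the tool from outside, world axes, zero at the start; "wrist_torque": the same for the moment, N m; "grip_width": finger opening in m; "grasp_force": force on a finger pad.
Only numpy, scipy, OpenCV 4.12 (cv2) and the standard library are available. Lean on these libraries where they do the work, as an engineer would, in place of code of your own. Each camera call takes 0.05 s, during which the arm holds its last target. There are 200 camera calls.

TASK

Take the click wrench off its wooden rest, set its square socket fully down over the axle bolt of the castor wheel, and turn the bolt clockwise (seen from above) by the rubber grip until the bolt is tight and the wrench's knuckle breaks over. Stop as soon as it clicks over, never fold the handle far, then let go and leave the wrench sitting on the bolt. Leave the can, the bin and the screwdriver alone.

Things in the scene. Friction and masses are not known exactly. Their poses are not given: they have to be found in the camera images.
- wrench: Head part of the loose click wrench (0.7 kg in all, balance point 55 mm from the socket axis). Origin: socket axis at its mouth (lower face); z up, x towards the grip. Square socket open below, sides along x and y: 36.6 mm inside, flared to 48 in the lowest 6 mm, 24 deep, 53 outside; round 60 mm head above, to z = 55. Starts level, mouth on the bench, grip on a 17 mm high wooden rest with two ears.
- bar_mid (a point): Best place to take the wrench: middle of the flat steel bar between head and knuckle (in wrench x 60, y 0, z 40 mm); axes as wrench. The bar is 16 mm wide (y), from x = 30 to 90 mm, z = 26 to 54 mm of wrench.
- handle: Handle part, hinged to the head part by the knuckle. Origin: on the knuckle's upright pin, at x 98, y 0, z 40 mm of wrench; x along the handle, z up. A spring preloaded to 0.65 N m keeps it straight (both x axes parallel) until the torque at the pin exceeds that; then it folds clockwise seen from above, 0.5 N m per rad more, to a stop at 0.55 rad. Let go, it springs straight.
- grip_mid (a point): Middle of the black rubber grip: 26 mm diameter, 95 mm long, axis level; 92 mm from the knuckle pin, 190 mm from the socket axis, 30 mm above the socket mouth; axes as handle. With the bolt tight, a clockwise push of about 7 N here breaks the knuckle over. Clicked from 0.08 rad of fold; past 0.30 rad is overdone.
- bolt_top (a point): Top centre of the axle bolt's square steel head: 34 mm across, 26 mm high, on a 50 mm round flange; z up, x and y along its sides, turning with it (wrench fits in any of four quarter turns). Socket fully down: mouth 24 mm below this point. Turns clockwise against 0.15 N m by an unknown 0.3 to 0.55 rad, then is tight at a firm stop. Point the grip to the robot's left (+y) for room to swing.
- bolt_corner (a point): One upper corner of the bolt's square head, 24 mm from its axis (x 17, y 17 mm of the bolt top's axes); it travels with the bolt as it turns, 7 to 13 mm on the way to tight.
- wheel: Castor wheel, fixed, lying flat on a 176 mm round stand, bolt in its middle. Origin: on the bench under its centre. Black tyre of 158 mm diameter, its top 71 mm above the bench (1 mm above the bolt's top), around an open recess 108 mm wide; the wrench's bar clears the tyre by 1 mm when the socket is fully down, so fingers on the bar must stay above its lower edge there.
- spray_can: Bystander: upright grey can, 56 mm diameter, 160 mm high; origin under its centre.
- parts_bin: Bystander: grey open bin 80 x 120 x 45 mm; origin under its centre.
- screwdriver: Bystander: screwdriver lying on the bench, about 200 mm long; origin under its middle.
There are look-alikes about, which are no part of the job. Of the things that look like the wheel, the largest one is meant.

How it is judged (in metres and radians):
On the way, in this order (a step that is already met when the one before it is completed fails the run):
1. the socket is fully down over the bolt head (z of wrench in the frame of bolt_top below -0.019 m and horizontal distance between wrench and bolt_top below 0.006 m and angle between wrench's own z axis and vertical below 0.12 rad), for 0.2 s.
2. with the socket on the bolt, the bolt has been turned and the wrench's knuckle has clicked over (handle folded at least 0.08 rad) (angle between the x axis of handle and the x axis of wrench, either way round above 0.08 rad and z of wrench in the frame of bolt_top below -0.015 m and horizontal distance between wrench and bolt_top below 0.008 m and distance of bolt_corner from where it was at the start of the episode above 0.005 m), for 0.1 s.
At the end, for the whole second after the job is handed in: The wrench sits at rest on the bolt with its socket down (mouth at least 17 mm below the bolt's top, within 7 mm of its axis, tilted less than 0.14 rad), let go, its handle sprung straight again (within 0.06 rad); the bolt has been turned (its corner at least 5 mm from where it began) (z of wrench in the frame of bolt_top below -0.017 m and horizontal distance between wrench and bolt_top below 0.007 m and angle between wrench's own z axis and vertical below 0.14 rad and angle between the x axis of handle and the x axis of wrench, either way round below 0.06 rad and linear speed of wrench below 0.03 m/s and distance of bolt_corner from where it was at the start of the episode above 0.005 m); the robot touches nothing.
It fails at once if the handle is folded past 0.30 rad: the bolt is over-tightened (angle between the x axis of handle and the x axis of wrench, either way round above 0.3 rad).
It fails at once if the can, bin or screwdriver is moved more than 30 mm (distance of any of spray_can, parts_bin, screwdriver from where it was at the start of the episode above 0.03 m).
It also fails if it takes over 66 s, if anything falls off the work surface, if the arm or the gripper's body presses on something with over 40 N, if the wrist force passes 120 N, or if a joint passes its speed limit or range.

## Working session

There is one attempt and no reset: what is moved stays moved. The work goes in short steps, Python scripts to look and compute and a tool call to move; the robot and the scene stay as the last step left them, time stands still between calls to the robot, and variables do not carry over. Pictures are saved under pics/ and viewed, at most 10 in all, crops included, and the job is handed in when it is done.

Besides the shell and the picture viewer there is one more tool, called as name(argument=value, ...) on one line, values as JSON. arm_command: Moves the arm, as the interface text tells. Its arguments: {"type":"object","properties":{"series":{"type":"string"},"squeeze":{"type":"number"}},"required":["series"]}

```bash
mkdir -p pics; python3 - <<'E'
from cell import telemetry,cams,env
import cv2
for n in("side","top"):
    cv2.imwrite(f"pics/{n}0.png",cams.read_camera(n)); c=cams.calibration(n); print(n,c)
print(telemetry.get_obs())
E
```

```text
side {'K': array([[385.35272681,   0.        , 253.51291282],
       [  0.        , 385.35272681, 195.25794469],
       [  0.        ,   0.        ,   1.        ]]), 'dist': array([-0.0284616,  0.       ,  0.       ,  0.       ,  0.       ]), 'origin': array([ 0.3298247 , -0.58949822,  0.88758173]), 'rotation': array([-1.39473577e+02, -9.16494850e-02, -1.90585536e+01])}
top {'K': array([[364.20656166,   0.        , 256.42732348],
       [  0.        , 364.20656166, 198.25120696],
       [  0.        ,   0.        ,   1.        ]]), 'dist': array([-0.06315929,  0.        ,  0.        ,  0.        ,  0.        ]), 'origin': array([0.44239958, 0.08519469, 0.98651643]), 'rotation': array([-1.73926323e+02,  7.60355992e-02, -9.04742289e+01])}
{'time_s': 0.1, 'qpos': array([-66.57094659,  18.43693378,  -4.01526813,  83.16923441,
         1.29415296,  78.54063572,  -3.25764074]), 'joint_velocities': array([ 0.05011848,  0.01355328, -0.03489386, -0.10523836,  0.05656169,
        0.08838448,  0.13215239]), 'effort': array([-2.00133068e-04, -4.92568231e+01, -4.05910984e-01, -3.13400245e+01,
       -6.43238425e-02,  3.93538037e-02,  4.18901811e-05]), 'tool_pos': array([0.24986277, 0.5995088 , 0.22153521]), 'tool_rot': array([-1.79898381e+02,  4.73872997e-03,  1.57382515e+02]), 'force': array([-0.87389667,  0.0924204 , -0.68753598]), 'wrist_torque': array([ 0.0191986 , -0.00833648,  0.03829165]), 'grasp_force': 0.0, 'grip_width': 0.0872277681991934}
```

View pics/top0.png

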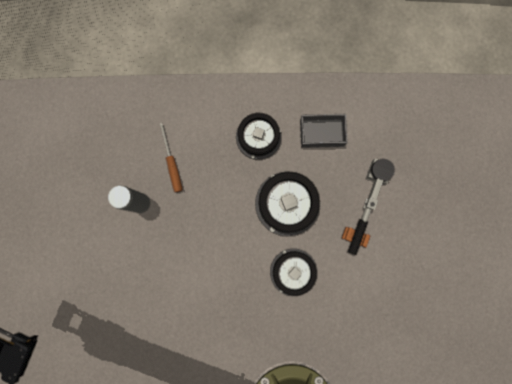

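View pics/side0.png

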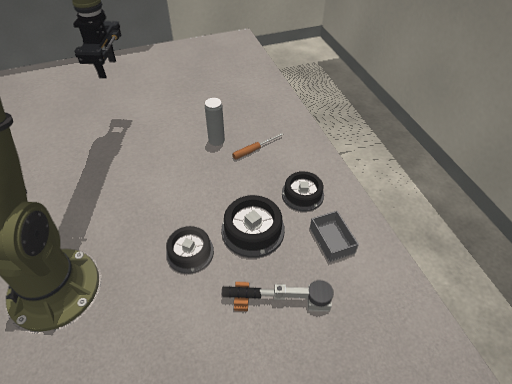

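The top view shows the target wheel (largest) at about (289,202), with smaller look-alikes at (258,134) and (294,272). The wrench head is at (383,170), the knuckle near (371,205) and the grip near (357,238). The side view agrees: wheel (253,220), wrench head (320,292), grip (240,292). Next I'll measure these precisely.

```bash
cat > h.py <<'E'
import numpy as np,cv2
from scipy.spatial.transform import Rotation as Ro
from cell import telemetry,cams,env
def cal(n):
    c=cams.calibration(n); return c['K'],c['dist'],np.array(c['origin']),Ro.from_euler('xyz',c['rotation'],degrees=True).as_matrix()
def ray(n,px,z):
    K,d,o,R=cal(n); p=cv2.undistortPoints(np.array(px,float).reshape(-1,1,2),K,d).reshape(-1,2)
    v=np.c_[p,np.ones(len(p))]@R.T
    return o+v*((z-o[2])/v[:,2])[:,None]
def proj(n,P):
    K,d,o,R=cal(n); return cv2.projectPoints((np.atleast_2d(P)-o)@R,np.zeros(3),np.zeros(3),K,d)[0].reshape(-1,2)
def crop(n,img,x0,y0,w,h,s,name):
    cv2.imwrite('pics/'+name,cv2.resize(img[y0:y0+h,x0:x0+w],None,fx=s,fy=s,interpolation=cv2.INTER_CUBIC))
E
python3 - <<'E'
from h import *
t=cv2.imread('pics/top0.png');s=cv2.imread('pics/side0.png')
a=cv2.resize(t[140:265,245:405],None,fx=4.9,fy=4.9,interpolation=cv2.INTER_CUBIC)[:600]
cv2.imwrite('pics/t1.png',a)
crop('side',s,210,180,135,135,4.4,'s1.png')
for n,p,z in (('top',(289,202),.07),('top',(383,170),.055),('top',(357,238),.03),('side',(253,217),.07),('side',(320,288),.055),('side',(240,292),.03)): print(n,p,ray(n,[p],z))
E
```

```text
top (289, 202) [[0.52970094 0.00331228 0.07      ]]
top (383, 170) [[ 0.61299469 -0.24582042  0.055     ]]
top (357, 238) [[ 0.43705782 -0.17745049  0.03      ]]
side (253, 217) [[ 0.53312181 -0.00085686  0.07      ]]
side (320, 288) [[ 0.61792109 -0.24080844  0.055     ]]
side (240, 292) [[ 0.43934263 -0.17679118  0.03      ]]
```

View pics/t1.png

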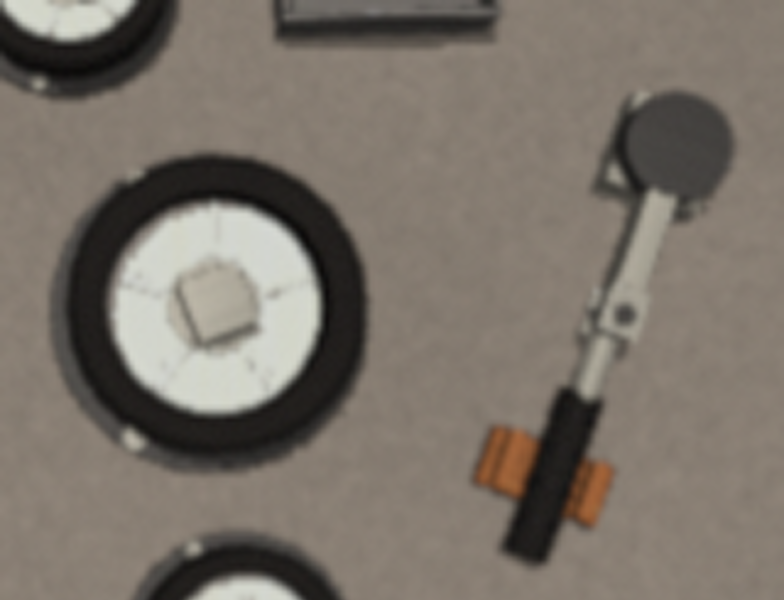

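View pics/s1.png

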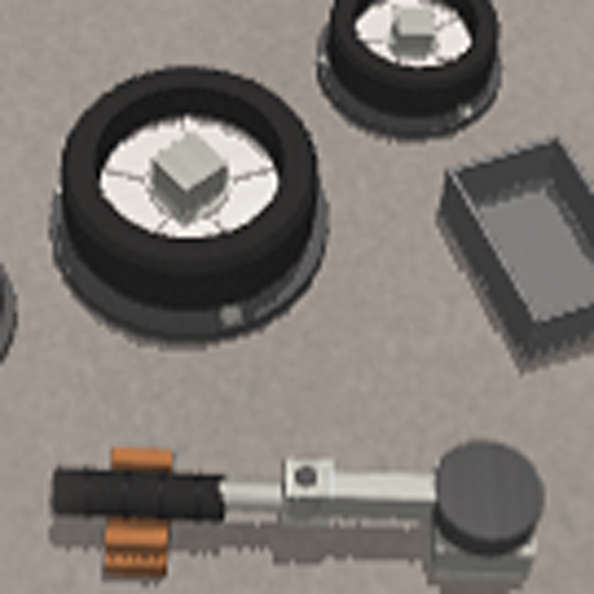

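The crops show the bolt's top face clearly: t1 corners about (183,288), (238,265), (257,320), (207,338), and s1 corners about (185,135), (225,172), (190,200), (150,165). The wrench head disc is at t1 (677,147) and s1 (490,495), and the pin at t1 (625,314) and s1 (307,477).

```bash
python3 - <<'E'
from h import *
T=lambda p:(np.array(p,float)+.5)/4.9-.5+[245,140]
S=lambda p:(np.array(p,float)+.5)/4.4-.5+[210,180]
np.set_printoptions(precision=4,suppress=True)
for n,f,b in(('top',T,[(183,288),(238,265),(257,320),(207,338)]),('side',S,[(185,135),(225,172),(190,200),(150,165)])):
    P=ray(n,f(b),.07);print(n,'bolt',P.mean(0),np.linalg.norm(np.diff(P[[0,1,2,3,0]],axis=0),axis=1)); e=np.diff(P[[0,1,2,3,0]],axis=0);print(np.degrees(np.arctan2(e[:,1],e[:,0]))%90)
for n,f,l in(('top',T,dict(head=(677,147,.055),pin=(625,314,.055),g1=(580,395,.03),g2=(527,555,.03))),('side',S,dict(head=(490,495,.055),pin=(307,477,.055),g1=(222,497,.03),g2=(55,490,.03)))):
    D={k:ray(n,f([v[:2]]),v[2])[0] for k,v in l.items()};print(n,D)
    d=(D['g1']+D['g2'])/2-D['head'];print(np.degrees(np.arctan2(d[1],d[0])),np.hypot(*d[:2]))
# masks: head disc, bolt, tyre
for n,box in(('top',(250,160,330,245)),('side',(215,190,295,260))):
    im=cv2.imread(f'pics/{n}0.png');x0,y0,x1,y1=box;g=cv2.cvtColor(im,6)[y0:y1,x0:x1]
    m=(g<50).astype(np.uint8);cs,_=cv2.findContours(m,cv2.RETR_CCOMP,cv2.CHAIN_APPROX_NONE)
    for c in sorted(cs,key=cv2.contourArea)[-2:]:
        P=ray(n,c.reshape(-1,2)+[x0,y0],.071)[:,:2].astype(np.float32); e=cv2.fitEllipse(P);print(n,cv2.contourArea(c),e)
E
```

```text
top bolt [0.5313 0.0014 0.07  ] [0.031  0.0301 0.0275 0.0286]
[22.2491 17.9351 19.2776 24.7125]
side bolt [ 0.5303 -0.0025  0.07  ] [0.0373 0.0297 0.0356 0.0313]
[21.4078 25.6474 23.8073 28.5744]
top {'head': array([ 0.6141, -0.2452,  0.055 ]), 'pin': array([ 0.5249, -0.2133,  0.055 ]), 'g1': array([ 0.4835, -0.195 ,  0.03  ]), 'g2': array([ 0.3985, -0.1634,  0.03  ])}
159.0994167589058 0.18520369278475818
side {'head': array([ 0.6155, -0.2512,  0.055 ]), 'pin': array([ 0.5272, -0.2094,  0.055 ]), 'g1': array([ 0.4846, -0.194 ,  0.03  ]), 'g2': array([ 0.3993, -0.1602,  0.03  ])}
156.88667513585847 0.1887444647740032
top 1643.5 ((0.5291286706924438, 0.005304833874106407), (0.1159185841679573, 0.11603441089391708), 52.179500579833984)
top 2886.5 ((0.5287249088287354, 0.004031439311802387), (0.1511165052652359, 0.15623250603675842), 109.09373474121094)
side 928.0 ((0.5292472839355469, -0.008855462074279785), (0.09541717916727066, 0.10883112251758575), 73.2809066772461)
side 2523.5 ((0.526902437210083, -0.014653237536549568), (0.15396428108215332, 0.1794910579919815), 160.68313598632812)
```

arm_command(series="-10 -10 0 0 0;-20 -21 0 0 0;-27 -29 0 0 0;-27 -29 0 0 0;-27 -29 0 0 0;-27 -29 0 0 0;-27 -29 0 0 0;-27 -29 0 0 0;-27 -29 0 0 0;-27 -29 0 0 0;-27 -29 0 0 0;-27 -29 0 0 0;-27 -29 0 0 0;-27 -29 0 0 0;-27 -29 0 0 0;-27 -29 0 0 0;-27 -29 0 0 0;-27 -29 0 0 0;-27 -29 0 0 0;-27 -29 0 0 0", squeeze=45)

```text
time_s: 1.77
tool_pos: [0.5137, -0.1107, 0.2225]
tool_rot: [180.0, 0.0, 157.4]
force: [0.5, -0.4, 0.1]
grip_width: 0.0869
grasp_force: 0.0
```

```bash
cat > to.py <<'E'
from h import *
import sys
def to(x,y,z,yaw):
    o=telemetry.get_obs();R=Ro.from_euler('xyz',o['tool_rot'],degrees=True).as_matrix()
    d=(np.array([x,y,z])-o['tool_pos'])@R*1000; w=(o['tool_rot'][2]-yaw+180)%360-180
    print('t',o['time_s'],'pos',o['tool_pos'].round(4),o['tool_rot'].round(2),'F',o['force'].round(1),'M',o['wrist_torque'].round(2),'w',o['grip_width'].round(4),'gf',o['grasp_force'],'q',o['qpos'].round(0)); print('tool mm',d.round(1),'turn rad',np.radians(w).round(3))
if __name__=='__main__': to(*map(float,sys.argv[1:]))
E
python3 to.py .5589 -.225 .1 158
```

```text
Traceback (most recent call last):
  File "to.py", line 7, in <module>
    if __name__=='__main__': to(*map(float,sys.argv[1:]))
                             ~~^^^^^^^^^^^^^^^^^^^^^^^^^^
  File "to.py", line 6, in to
    print('t',o['time_s'],'pos',o['tool_pos'].round(4),o['tool_rot'].round(2),'F',o['force'].round(1),'M',o['wrist_torque'].round(2),'w',o['grip_width'].round(4),'gf',o['grasp_force'],'q',o['qpos'].round(0)); print('tool mm',d.round(1),'turn rad',np.radians(w).round(3))
                                                                                                                                         ^^^^^^^^^^^^^^^^^^^^^
AttributeError: 'float' object has no attribute 'round'
```

```bash
sed -i "s/o\['grip_width'\].round(4)/round(float(o['grip_width']),4)/" to.py
python3 to.py .5589 -.225 .1 158
```

```text
t 1.7667 pos [ 0.5137 -0.1107  0.2225] [1.7997e+02 1.0000e-02 1.5740e+02] F [ 0.5 -0.4  0.1] M [-0.02 -0.1   0.04] w 0.0869 gf 0.0 q [-27.   3.  38. 102.  -2.  76.  79.]
tool mm [-85.6 -88.2 122.5] turn rad -0.011
```

arm_command(series="-15 -15 10 -0.011 0;-25 -25 20 0 0;-25 -25 30 0 0;-15.6 -18.2 30 0 0;-5 -5 30 0 0;0 0 30 0 0;0 0 20 0 0;0 0 12 0 0;0 0 8 0 0;0 0 3.5 0 0;0 0 0 0 0;0 0 0 0 120;0 0 0 0 255;0 0 0 0 255;0 0 0 0 255;0 0 0 0 255;0 0 0 0 255;0 0 0 0 255;0 0 0 0 255;0 0 0 0 255")

```text
time_s: 3.43
tool_pos: [0.5584, -0.2195, 0.0321]
tool_rot: [180.0, -0.0, 158.0]
force: [0.2, -0.6, -0.3]
grip_width: 0.035
grasp_force: 0.0
```

```bash
python3 to.py .5589 -.225 .15 158
```

```text
t 3.4333 pos [ 0.5584 -0.2195  0.0321] [180.    -0.   158.01] F [ 0.2 -0.6 -0.3] M [-0.04  0.03  0.03] w 0.035 gf 0.0 q [-13.  26.  39. 103. -19.  58. 101.]
tool mm [  -2.5   -4.9 -117.9] turn rad 0.0
```

arm_command(series="-2 -4.5 3 0 255;0 0 0 0 255;0 0 0 0 255;0 0 0 0 255;0 0 0 0 255;0 0 0 0 255;0 0 0 0 255;0 0 0 0 255")

```text
time_s: 4.1
tool_pos: [0.5584, -0.2246, 0.0288]
tool_rot: [-180.0, -0.0, 158.0]
force: [0.4, 0.1, -3.8]
grip_width: 0.0159
grasp_force: 45.0
```

```bash
python3 to.py .5589 -.225 .15 158
```

```text
t 4.1 pos [ 0.5584 -0.2246  0.0288] [-1.7998e+02 -1.0000e-02  1.5801e+02] F [ 0.4  0.1 -3.8] M [-0.25 -0.08 -0.05] w 0.0159 gf 44.9803096242249 q [-12.  26.  38. 103. -19.  58. 102.]
tool mm [  -0.6   -0.2 -121.2] turn rad 0.0
```

arm_command(series="0 0 -3 0 255;0 0 -8 0 255;0 0 -15 0 255;0 0 -25 0 255;0 0 -30 0 255;0 0 -30 0 255;0 0 -20 0 255;0 0 -10 0 255;0 0 0 0 255")

```text
time_s: 4.85
tool_pos: [0.5595, -0.2249, 0.1725]
tool_rot: [179.9, 0.2, 158.0]
force: [0.4, -0.6, -6.9]
grip_width: 0.0161
grasp_force: 45.0
```

```bash
python3 to.py .508 .0556 .16 112
```

```text
t 4.85 pos [ 0.5595 -0.2249  0.1725] [179.93   0.21 158.01] F [ 0.4 -0.6 -6.9] M [-0.02  0.   -0.01] w 0.0161 gf 44.97828804887831 q [-16.  17.  42.  96. -12.  72.  97.]
tool mm [152.9 240.8  12.2] turn rad 0.803
```

arm_command(series="7 11 0 0 255;17 27 0 0 255;21 33 0 0 255;21 33 0 0 255;21 33 0 0 255;21 33 0 0 255;21 33 0 0 255;17 27 0 0 255;7 11 0 0 255;0 0 0 0.06 255;0 0 0 0.1 255;0 0 0 0.1 255;0 0 0 0.1 255;0 0 0 0.1 255;0 0 0 0.1 255;0 0 0 0.1 255;0 0 0 0.1 255;0 0 0 0.043 255;0 0 0 0 255;0 0 0 0 255")

```text
time_s: 6.52
tool_pos: [0.5057, 0.0561, 0.1685]
tool_rot: [-179.8, -0.0, 112.1]
force: [-1.3, 0.4, -7.8]
grip_width: 0.0154
grasp_force: 45.0
```

```bash
python3 to.py .508 .0556 .115 112; python3 - <<'E'
from h import *
t=cams.read_camera('top');s=cams.read_camera('side');cv2.imwrite('pics/top2.png',t);cv2.imwrite('pics/side2.png',s)
crop('top',t,180,130,155,120,5,'t2.png');crop('side',s,190,120,130,130,4.5,'s2.png')
E
```

```text
t 6.5167 pos [0.5057 0.0561 0.1685] [-1.7983e+02 -2.0000e-02  1.1208e+02] F [-1.3  0.4 -7.8] M [ 0.05  0.04 -0.04] w 0.0154 gf 44.979939982295036 q [-41.   3.  33. 108.  -2.  70.  15.]
tool mm [-1.4  2.1 53.5] turn rad 0.001
```

View pics/t2.png

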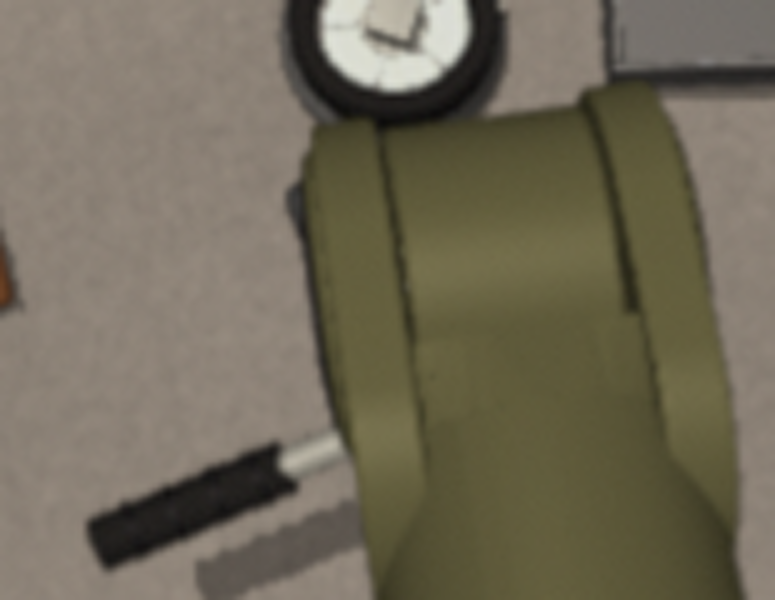

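View pics/s2.png

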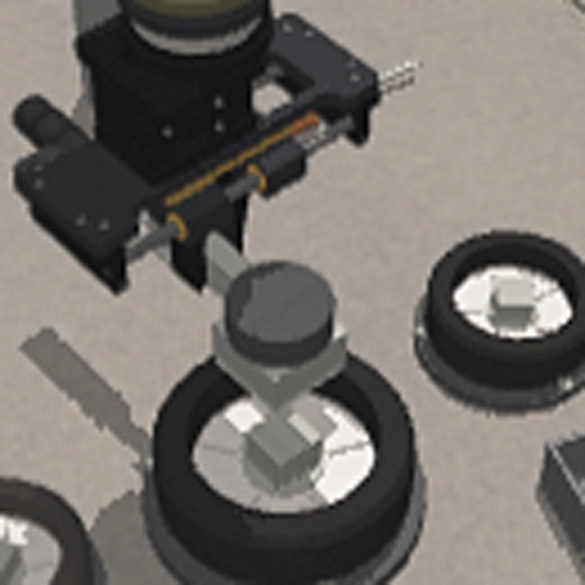

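The side crop shows the wrench held level, its head disc at s2 about (280,312) and the bolt's top face around (283,445). The arm hides the head from the top camera, though the grip is still visible at t2 (190,500). I'll compare the head and bolt in the side view, and segment the bolt in the original pictures.

```bash
python3 - <<'E'
from h import *
np.set_printoptions(precision=4,suppress=True)
def quad(n,f,box,k):
    im=cv2.imread(f);x0,y0,x1,y1=box;c=cv2.resize(im[y0:y1,x0:x1],None,fx=8,fy=8,interpolation=cv2.INTER_CUBIC)
    Z=c.reshape(-1,3).astype(np.float32);cv2.setRNGSeed(1)
    _,l,ce=cv2.kmeans(Z,k,None,(3,50,.5),5,cv2.KMEANS_PP_CENTERS);l=l.reshape(c.shape[:2])
    for i in range(k):
        m=cv2.morphologyEx((l==i).astype(np.uint8),cv2.MORPH_OPEN,np.ones((7,7)));cs,_=cv2.findContours(m,0,1)
        for q in cs:
            if 3000<cv2.contourArea(q)<14000:
                hull=cv2.convexHull(q);P=ray(n,(hull.reshape(-1,2)+.5)/8-.5+[x0,y0],.07)[:,:2]
                (cx,cy),(w,h),a=cv2.minAreaRect((P*1000).astype(np.float32));print(n,ce[i].round(),cv2.contourArea(q),'c',cx,cy,'wh',w,h,'ang',a)
quad('top','pics/top0.png',(274,187,304,217),4)
quad('side','pics/side0.png',(234,200,272,234),5)
quad('side','pics/side2.png',(234,204,272,236),5)
S=lambda p:(np.array(p,float)+.5)/4.5-.5+[190,120]
iS=lambda q:(q-[190,120]+.5)*4.5-.5
a=np.linspace(0,2*np.pi,90)
def ext(c,z):
    u=iS(proj('side',np.c_[c[0]+.03*np.cos(a),c[1]+.03*np.sin(a),a*0+z]));return u.min(0),u.max(0)
th=np.radians(112.1);hd=np.array([.5057,.0561])-.0605*np.array([np.cos(th),np.sin(th)]);print('head pred',hd,ext(hd,.1945),'head z-3',ext(hd,.1915))
E
```

```text
top [164. 176. 180.] 8438.5 c 537.7623291015625 3.275766372680664 wh 36.3613166809082 33.42179870605469 ang 24.80985450744629
side [223. 227. 232.] 5514.5 c 492.4433288574219 -14.289482116699219 wh 22.958993911743164 49.04077911376953 ang 21.075756072998047
side [223. 227. 232.] 5826.0 c 555.3383178710938 -33.223106384277344 wh 49.686588287353516 27.138336181640625 ang 27.94893455505371
side [223. 227. 232.] 5839.0 c 511.9017333984375 21.40005874633789 wh 51.71446990966797 25.067594528198242 ang 31.66120719909668
side [223. 227. 232.] 5560.0 c 556.3903198242188 5.825634002685547 wh 24.983530044555664 62.10150909423828 ang 24.948997497558594
side [89. 92. 94.] 6233.5 c 524.3075561523438 -20.07603645324707 wh 40.62697982788086 44.41650390625 ang 66.96002960205078
side [176. 184. 188.] 7430.0 c 532.3865966796875 6.101160049438477 wh 33.30818176269531 41.79463577270508 ang 22.092815399169922
side [93. 96. 97.] 5226.0 c 524.497802734375 -17.461044311523438 wh 37.427207946777344 44.45810317993164 ang 64.75718688964844
side [93. 96. 97.] 4074.5 c 540.4283447265625 32.381591796875 wh 24.8420
[... 530 characters left out ...]
897033691406 ang 69.2142562866211
side [37. 37. 38.] 4534.0 c 505.5541687011719 35.65480041503906 wh 42.30211639404297 29.26473045349121 ang 72.8633804321289
side [228. 232. 236.] 5811.5 c 556.2318725585938 -35.588993072509766 wh 41.19068145751953 30.306859970092773 ang 69.21810150146484
side [122. 127. 129.] 3365.5 c 515.962646484375 -26.964214324951172 wh 22.429357528686523 44.05885314941406 ang 54.51990509033203
side [122. 127. 129.] 5932.0 c 529.6514892578125 3.814065933227539 wh 45.006168365478516 31.08778190612793 ang 87.43638610839844
head pred [0.5285 0.    ] (array([220.7435, 257.7949]), array([332.5123, 340.9947])) head z-3 (array([220.8977, 261.5398]), array([332.3937, 344.6924]))
```

arm_command(series="-0.6 1.5 10 0 255;0 0 17 0 255;0 0 17 0 255;0 0 8 0 255;0 0 2.5 0 255;0 0 0 0 255;0 0 0 0 255")

```text
time_s: 7.2
tool_pos: [0.5091, 0.0563, 0.1161]
tool_rot: [179.9, 0.0, 112.0]
force: [0.4, 0.1, -6.0]
grip_width: 0.016
grasp_force: 45.0
```

```bash
python3 to.py .5073 .0561 .114 112.3; python3 - <<'E'
from h import *
s=cams.read_camera('side');cv2.imwrite('pics/side3.png',s)
crop('side',s,212,172,80,75,8,'s3.png')
o=telemetry.get_obs();yaw=np.radians(o['tool_rot'][2]);u=np.array([np.cos(yaw),np.sin(yaw)]);v=np.array([-u[1],u[0]]);hd=o['tool_pos'][:2]-.0605*u;z=o['tool_pos'][2]-.029
f=lambda P:((proj('side',P)-[212,172]+.5)*8-.5).round(0).tolist()
print('head',hd,z)
print('mouth corners',f([[*(hd+.0265*(i*u+j*v)),z] for i,j in((1,1),(1,-1),(-1,-1),(-1,1))]))
t=np.radians(22.5);u=np.array([np.cos(t),np.sin(t)]);v=np.array([-u[1],u[0]])
for zz in(.07,.044):print('bolt corners',zz,f([[*(np.array([.53,0])+.017*(i*u+j*v)),zz] for i,j in((1,1),(1,-1),(-1,-1),(-1,1))]))
a=np.linspace(0,6.28,60);q=np.array(f(np.c_[hd[0]+.03*np.cos(a),hd[1]+.03*np.sin(a),a*0+z+.055]));print('disc',q.min(0),q.max(0))
q=np.array(f(np.c_[.53+.079*np.cos(a),.079*np.sin(a),a*0+.071]));print('tyre',q.min(0),q.max(0))
E
```

```text
t 7.2 pos [0.5091 0.0563 0.1161] [1.7994e+02 2.0000e-02 1.1201e+02] F [ 0.4  0.1 -6. ] M [ 0.07  0.12 -0.05] w 0.016 gf 44.97817715629935 q [-40.   7.  33. 111.  -4.  63.  16.]
tool mm [ 0.5 -1.8  2.1] turn rad -0.005
head [5.32073904e-01 3.32625445e-04] 0.08748065645810739
mouth corners [[214.0, 323.0], [335.0, 242.0], [441.0, 336.0], [319.0, 421.0]]
bolt corners 0.07 [[326.0, 307.0], [394.0, 368.0], [317.0, 422.0], [250.0, 360.0]]
bolt corners 0.044 [[326.0, 354.0], [393.0, 414.0], [317.0, 468.0], [251.0, 407.0]]
disc [232. 150.] [422. 296.]
tyre [ 84. 182.] [559. 561.]
```

View pics/s3.png

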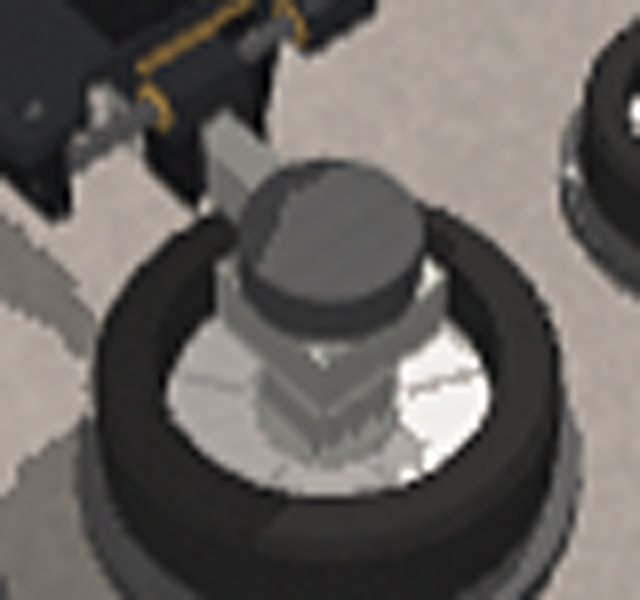

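The side crop shows the mouth hovering above the bolt and roughly aligned. The disc centre is at x≈331 and the bolt centre at x≈327, so I'll shift about 1.2 mm left and lower gently.

arm_command(series="0.8 -1 4 0 255;0 0 5 0 255;0 0 4 0 255;0 0 3 0 255;0 0 3 0 255;0 0 3 0 255;0 0 0 0 255;0 0 0 0 255")

```text
time_s: 7.92
tool_pos: [0.5081, 0.0572, 0.094]
tool_rot: [179.9, -0.0, 112.0]
force: [1.3, 1.5, -6.2]
grip_width: 0.0158
grasp_force: 45.0
```

```bash
python3 to.py .5073 .0561 .075 112.3
```

```text
t 7.9167 pos [0.5081 0.0572 0.094 ] [179.89  -0.   112.02] F [ 1.3  1.5 -6.2] M [ 0.36 -0.32  0.05] w 0.0158 gf 44.979628385044634 q [-40.   8.  33. 113.  -5.  61.  17.]
tool mm [-0.7 -1.2 19. ] turn rad -0.005
```

arm_command(series="0 0 2 0 255;0 0 2 0 255;0 0 2 0 255;0 0 0 0 255")

```text
time_s: 8.25
tool_pos: [0.5079, 0.0595, 0.0898]
tool_rot: [179.9, -0.2, 112.1]
force: [-4.3, 5.5, 10.4]
grip_width: 0.0153
grasp_force: 45.0
```

```bash
python3 to.py .5073 .0561 .075 112.3
```

```text
t 8.25 pos [0.5079 0.0595 0.0898] [179.86  -0.2  112.09] F [-4.3  5.5 10.4] M [ 0.78  1.05 -0.09] w 0.0153 gf 44.99852277338505 q [-40.   8.  33. 113.  -5.  60.  17.]
tool mm [-3.  -1.9 14.7] turn rad -0.004
```

arm_command(series="2 -0.3 0 0 255;0 0 0 0 255;0 0 0 0 255")

```text
time_s: 8.5
tool_pos: [0.5077, 0.06, 0.0893]
tool_rot: [179.8, -0.1, 112.1]
force: [-0.9, 5.0, 7.0]
grip_width: 0.0159
grasp_force: 45.0
```

```bash
python3 to.py .5073 .0561 .075 112.3
```

```text
t 8.5 pos [0.5077 0.06   0.0893] [ 1.7978e+02 -7.0000e-02  1.1207e+02] F [-0.9  5.   7. ] M [ 0.63  0.16 -0.01] w 0.0159 gf 44.994324864819646 q [-40.   8.  33. 113.  -5.  60.  17.]
tool mm [-3.5 -1.9 14.3] turn rad -0.004
```

arm_command(series="1.8 0.4 0 0 255;0 0 0 0 255;0 0 1 0 255;0 0 1 0 255;0 0 0 0 255")

```text
time_s: 8.92
tool_pos: [0.5073, 0.0615, 0.0869]
tool_rot: [179.8, -0.1, 112.0]
force: [-2.1, 4.4, 8.0]
grip_width: 0.0159
grasp_force: 45.0
```

```bash
python3 to.py .5073 .0561 .075 112.3
```

```text
t 8.9167 pos [0.5073 0.0615 0.0869] [ 1.7981e+02 -6.0000e-02  1.1204e+02] F [-2.1  4.4  8. ] M [ 0.47 -0.05  0.03] w 0.0159 gf 44.999461183324456 q [-40.   8.  33. 113.  -5.  60.  17.]
tool mm [-5.  -2.1 11.9] turn rad -0.005
```

arm_command(series="1.2 -0.3 1 0 255;0.5 0 1 0 255;0 0 1 0 255;0 0 1 0 255;0 0 0 0 255")

```text
time_s: 9.33
tool_pos: [0.5073, 0.0624, 0.0816]
tool_rot: [179.7, 0.1, 112.1]
force: [5.6, 3.7, -4.4]
grip_width: 0.0155
grasp_force: 45.1
```

```bash
python3 to.py .5073 .0561 .075 112.3
```

```text
t 9.3333 pos [0.5073 0.0624 0.0816] [1.7972e+02 8.0000e-02 1.1207e+02] F [ 5.6  3.7 -4.4] M [ 0.72 -1.6   0.3 ] w 0.0155 gf 45.092805828899145 q [-40.   9.  33. 113.  -6.  59.  17.]
tool mm [-5.8 -2.4  6.6] turn rad -0.004
```

arm_command(series="0.3 0.7 1 0 255;0 0 1 0 255;0 0 1 0 255;0 0 1 0 255;0 0 1 0 255;0 0 0 0 255")

```text
time_s: 9.83
tool_pos: [0.5075, 0.0624, 0.0764]
tool_rot: [179.8, 0.1, 112.0]
force: [5.9, 2.0, -4.5]
grip_width: 0.0155
grasp_force: 45.1
```

```bash
python3 to.py .5073 .0561 .075 112.3
```

```text
t 9.8333 pos [0.5075 0.0624 0.0764] [1.7977e+02 9.0000e-02 1.1205e+02] F [ 5.9  2.  -4.5] M [ 0.53 -1.41  0.3 ] w 0.0155 gf 45.065248855389655 q [-40.   9.  33. 114.  -6.  58.  17.]
tool mm [-5.8 -2.6  1.4] turn rad -0.004
```

arm_command(series="0 0.5 1 0 255;0 0 1 0 255;0 0 0 0 255")

```text
time_s: 10.08
tool_pos: [0.5076, 0.0625, 0.0743]
tool_rot: [179.8, 0.1, 112.0]
force: [5.2, 2.2, -5.4]
grip_width: 0.0155
grasp_force: 45.1
```

```bash
python3 to.py .5073 .0561 .075 112.3
```

```text
t 10.0833 pos [0.5076 0.0625 0.0743] [1.7982e+02 8.0000e-02 1.1203e+02] F [ 5.2  2.2 -5.4] M [ 0.54 -1.29  0.26] w 0.0155 gf 45.050279684364796 q [-40.  10.  33. 114.  -6.  58.  17.]
tool mm [-5.8 -2.7 -0.7] turn rad -0.005
```

arm_command(series="0 0.3 0.7 0 255;0 0 0.5 0 255;0 0 0 0 255")

```text
time_s: 10.33
tool_pos: [0.5076, 0.0625, 0.074]
tool_rot: [179.9, 0.0, 112.0]
force: [4.1, 1.3, 3.1]
grip_width: 0.0158
grasp_force: 45.0
```

```bash
python3 to.py .5073 .0561 .075 112.3
```

```text
t 10.3333 pos [0.5076 0.0625 0.074 ] [1.7986e+02 4.0000e-02 1.1200e+02] F [4.1 1.3 3.1] M [ 0.39 -0.89  0.27] w 0.0158 gf 45.04844876937568 q [-40.  10.  33. 114.  -6.  58.  17.]
tool mm [-5.8 -2.7 -1. ] turn rad -0.005
```

The socket is seated, with contact force coming up at the expected height. Next I'll release, rise and check.

arm_command(series="0 0 0 0 0;0 0 0 0 0;0 0 0 0 0;0 0 0 0 0;0 0 0 0 0;0 0 0 0 0;0 0 -5 0 0;0 0 -15 0 0;0 0 -25 0 0;0 0 -30 0 0;0 0 -30 0 0;0 0 -10 0 0;-30 -10 0 0 0;-35 -15 0 0 0;-35 -15 0 0 0;-35 -15 0 0 0;-35 -15 0 0 0;0 0 0 0 0")

```text
time_s: 11.83
tool_pos: [0.5035, -0.1308, 0.189]
tool_rot: [-179.9, 0.2, 111.3]
force: [0.3, -1.1, 1.2]
grip_width: 0.0874
grasp_force: 0.0
```

```bash
python3 to.py .459 .18 .16 112; python3 - <<'E'
from h import *
t=cams.read_camera('top');s=cams.read_camera('side');cv2.imwrite('pics/top4.png',t);cv2.imwrite('pics/side4.png',s)
a=cv2.resize(t[150:250,190:320],None,fx=3.05,fy=3.05,interpolation=2);b=cv2.resize(s[140:260,180:310],None,fx=3.05,fy=3.05,interpolation=2)
h=max(a.shape[0],b.shape[0]);c=np.zeros((h,a.shape[1]+b.shape[1],3),np.uint8);c[:a.shape[0],:a.shape[1]]=a;c[:b.shape[0],a.shape[1]:]=b;cv2.imwrite('pics/c4.png',c);print(c.shape,a.shape)
E
```

```text
t 11.8333 pos [ 0.5035 -0.1308  0.189 ] [-179.95    0.24  111.33] F [ 0.3 -1.1  1.2] M [-0.1   0.05 -0.03] w 0.0874 gf 0.0 q [-30.   4.  43. 106.  -2.  72.  35.]
tool mm [305.8  71.6  27.7] turn rad -0.012
(366, 792, 3) (305, 396, 3)
```

View pics/c4.png

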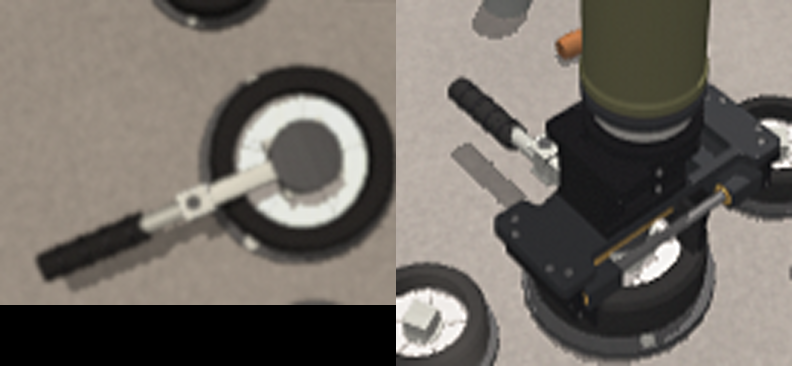

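The top view shows the wrench seated on the bolt, with the head disc at c4 (306,157) and the grip from (42,268) to (143,224). I'll compute those positions.

```bash
python3 - <<'E'
from h import *
T=lambda p:(np.array(p,float)+.5)/3.05-.5+[190,150]
for n,p,z in(('head',(306,157),.101),('g1',(42,268),.076),('g2',(143,224),.076),('pin',(193,203),.095)):print(n,ray('top',T([p]),z))
E
python3 to.py .457 .18 .189 112
```

```text
head [[0.52884023 0.00361845 0.101     ]]
g1 [[0.44199373 0.21842653 0.076     ]]
g2 [[0.4772861  0.13575907 0.076     ]]
pin [[0.49307984 0.09449344 0.095     ]]
t 11.9333 pos [ 0.5046 -0.1232  0.1884] [-1.7999e+02 -1.0000e-02  1.1174e+02] F [-0.2  1.2 -0. ] M [-0.02  0.02 -0.01] w 0.0868 gf 0.0 q [-30.   4.  43. 106.  -3.  72.  35.]
tool mm [299.2  68.1  -0.5] turn rad -0.005
```

arm_command(series="15 4 0 0 0;30 7 0 0 0;35 9 0 0 0;35 9 0 0 0;35 9 0 0 0;35 9 0 0 0;35 9 0 0 0;35 7 0 0 0;25 5 0 0 0;15 3 0 0 0;0 0 0 0 0")

```text
time_s: 12.85
tool_pos: [0.458, 0.1848, 0.188]
tool_rot: [-180.0, -0.1, 112.6]
force: [-1.1, -0.2, -0.6]
grip_width: 0.0869
grasp_force: 0.0
```

```bash
python3 to.py .4597 .177 .062 112
```

```text
t 12.85 pos [0.458  0.1848 0.188 ] [-1.7996e+02 -8.0000e-02  1.1256e+02] F [-1.1 -0.2 -0.6] M [-0.06  0.03 -0.02] w 0.0869 gf 0.0 q [-49.  -0.  24. 108.  -0.  72.  -2.]
tool mm [ -8.1  -1.4 126. ] turn rad 0.01
```

arm_command(series="-8 -1 10 0 0;0 0 22 0 0;0 0 25 0 0;0 0 25 0 0;0 0 22 0 0;0 0 14 0 0;0 0 8 0 0;0 8 0 0 0;0 8 0 0 0;0 6 0 0 0;0 0 0 0 0")

```text
time_s: 13.77
tool_pos: [0.4857, 0.1801, 0.0638]
tool_rot: [179.8, 0.0, 112.0]
force: [-0.2, -0.2, -0.5]
grip_width: 0.0869
grasp_force: 0.0
```

arm_command(series="0 3 0 0 0;0 3 0 0 0;0 3 0 0 0;0 0 0 0 0")

```text
time_s: 14.1
tool_pos: [0.4917, 0.1829, 0.0627]
tool_rot: [180.0, -0.0, 112.0]
force: [0.4, -0.7, 0.8]
grip_width: 0.0872
grasp_force: 0.0
```

```bash
python3 to.py .4597 .177 .062 112
```

```text
t 14.1 pos [0.4917 0.1829 0.0627] [179.97  -0.   112.02] F [ 0.4 -0.7  0.8] M [-0.06  0.01 -0.03] w 0.0872 gf 0.0 q [-46.  12.  25. 112.  -6.  57.   4.]
tool mm [  6.5 -31.9   0.6] turn rad 0.0
```

arm_command(series="-0.6 4 0 0.02 0;-0.7 4 0 0.02 0;-0.7 4 0 0.02 0;-0.7 4 0 0.02 0;-0.7 4 0 0.02 0;-0.7 4 0 0.02 0;0 0 0 0 0")

```text
time_s: 14.68
tool_pos: [0.5163, 0.1866, 0.0625]
tool_rot: [179.9, 0.0, 105.0]
force: [-1.0, -0.4, 0.7]
grip_width: 0.0867
grasp_force: 0.5
```

```bash
python3 to.py .4597 .177 .062 112
```

```text
t 14.6833 pos [0.5163 0.1866 0.0625] [1.7995e+02 2.0000e-02 1.0503e+02] F [-1.  -0.4  0.7] M [-0.17  0.28 -0.05] w 0.0867 gf 0.49451664090156555 q [-46.  15.  26. 109.  -8.  58.  -1.]
tool mm [  5.4 -57.1   0.4] turn rad -0.122
```

arm_command(series="-0.7 4 0 0.02 0;-0.7 4 0 0.02 0;-0.7 4 0 0.02 0;0 0 0 0 0")

```text
time_s: 15.02
tool_pos: [0.5285, 0.1877, 0.0626]
tool_rot: [179.9, -0.0, 101.6]
force: [-0.7, -0.5, 0.4]
grip_width: 0.0871
grasp_force: 0.5
```

```bash
python3 to.py .4597 .177 .062 112
```

```text
t 15.0167 pos [0.5285 0.1877 0.0626] [ 1.7992e+02 -1.0000e-02  1.0159e+02] F [-0.7 -0.5  0.4] M [-0.06  0.25 -0.06] w 0.0871 gf 0.46042900532484055 q [-46.  16.  27. 107.  -9.  58.  -4.]
tool mm [  3.3 -69.6   0.4] turn rad -0.182
```

arm_command(series="-0.7 4 0 0.02 0;-0.7 4 0 0.02 0;-0.7 4 0 0.02 0;-0.7 4 0 0.02 0;-0.7 4 0 0.02 0;0 0 0 0 0")

```text
time_s: 15.52
tool_pos: [0.549, 0.1876, 0.0626]
tool_rot: [179.9, -0.0, 95.9]
force: [-2.1, 0.2, 0.8]
grip_width: 0.087
grasp_force: 0.4
```

arm_command(series="-0.7 4 0 0.02 0;-0.7 4 0 0.02 0;0 0 0 0 0")

```text
time_s: 15.77
tool_pos: [0.5568, 0.1868, 0.0626]
tool_rot: [179.9, -0.0, 93.6]
force: [-1.1, 0.9, -0.6]
grip_width: 0.0872
grasp_force: 0.6
```

```bash
python3 to.py .4597 .177 .062 112
```

```text
t 15.7667 pos [0.5568 0.1868 0.0626] [ 1.7993e+02 -2.0000e-02  9.3570e+01] F [-1.1  0.9 -0.6] M [-0.04  0.31 -0.06] w 0.0872 gf 0.5529248714447021 q [-45.  20.  28. 104. -11.  59.  -9.]
tool mm [ -3.7 -97.5   0.4] turn rad -0.322
```

arm_command(series="-0.7 4 0 0.02 0;-0.7 4 0 0.02 0;-0.3 2 0 0.01 0;0 0 0 0 0")

```text
time_s: 16.1
tool_pos: [0.5667, 0.1855, 0.0625]
tool_rot: [179.9, -0.0, 90.7]
force: [-1.8, 0.5, -0.2]
grip_width: 0.087
grasp_force: 0.5
```

arm_command(series="-0.7 4 0 0.02 0;-0.7 4 0 0.02 0;-0.3 2 0 0.01 0;0 0 0 0 0")

```text
time_s: 16.43
tool_pos: [0.5767, 0.1836, 0.0625]
tool_rot: [179.9, -0.0, 87.9]
force: [-1.8, 0.8, 0.6]
grip_width: 0.0868
grasp_force: 0.5
```

arm_command(series="-0.7 4 0 0.02 0;-0.7 4 0 0.02 0;-0.3 2 0 0.01 0;0 0 0 0 0")

```text
time_s: 16.77
tool_pos: [0.5866, 0.1812, 0.0625]
tool_rot: [179.9, 0.0, 85.0]
force: [-1.9, -1.4, 0.1]
grip_width: 0.0873
grasp_force: 0.5
```

arm_command(series="-0.7 4 0 0.02 0;-0.7 4 0 0.02 0;-0.3 2 0 0.01 0;0 0 0 0 0")

```text
time_s: 17.1
tool_pos: [0.5944, 0.1786, 0.062]
tool_rot: [-179.8, 0.0, 82.1]
force: [-5.7, -0.9, 3.0]
grip_width: 0.0873
grasp_force: 2.7
```

arm_command(series="0 3 0 0 0;0 0 0 0 0;0 0 0 0 0")

```text
time_s: 17.35
tool_pos: [0.596, 0.1786, 0.0618]
tool_rot: [-179.7, 0.1, 82.2]
force: [-7.8, -0.7, 3.4]
grip_width: 0.087
grasp_force: 4.0
```

```bash
python3 to.py .4597 .177 .062 112
```

```text
t 17.35 pos [0.596  0.1786 0.0618] [-1.7967e+02  5.0000e-02  8.2190e+01] F [-7.8 -0.7  3.4] M [-0.17  2.08  0.04] w 0.087 gf 3.9888815581798553 q [-43.  24.  30.  98. -14.  62. -17.]
tool mm [ -20.1 -134.9    0.6] turn rad -0.52
```

arm_command(series="0 3 0 0 0;0 2 0 0 0;0 0 0 0 0")

```text
time_s: 17.6
tool_pos: [0.6008, 0.1783, 0.0617]
tool_rot: [-179.6, 0.0, 82.2]
force: [-8.9, 0.1, 3.8]
grip_width: 0.0867
grasp_force: 4.2
```

arm_command(series="0 3 0 0 0;0 3 0 0 0;0 0 0 0 0;0 0 0 0 0")

```text
time_s: 17.93
tool_pos: [0.6064, 0.1777, 0.0616]
tool_rot: [-179.6, 0.0, 82.2]
force: [-9.2, 1.5, 3.6]
grip_width: 0.0871
grasp_force: 4.5
```

```bash
python3 - <<'E'
from h import *
t=cams.read_camera('top');s=cams.read_camera('side')
crop('side',s,205,130,130,120,4.5,'s5.png');cv2.imwrite('pics/side5.png',s)
E
python3 to.py .4597 .177 .062 112
```

```text
t 18.0333 pos [0.6063 0.1778 0.0616] [-1.7959e+02  2.0000e-02  8.2210e+01] F [-9.3  0.1  3.9] M [-0.02  2.25 -0.03] w 0.0872 gf 4.451659172773361 q [-42.  25.  30.  97. -14.  62. -16.]
tool mm [ -20.6 -145.1    0.7] turn rad -0.52
```

View pics/s5.png

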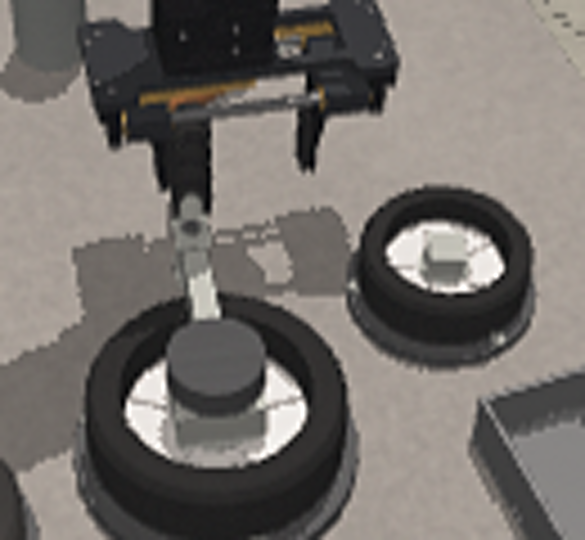

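The side view shows the socket still seated, with the head disc at s5 (216,353) and the pin at (190,229). I'll estimate the fold from these.

```bash
python3 - <<'E'
from h import *
S=lambda p:(np.array(p,float)+.5)/4.5-.5+[205,130]
h=ray('side',S([(216,353)]),.101)[0];p=ray('side',S([(190,229)]),.1)[0]
print(h,p,np.hypot(*(p-h)[:2]));d=p-h;a=np.degrees(np.arctan2(d[1],d[0]))
B=np.array([.5292,.004]);u=np.array([np.cos(np.radians(a)),np.sin(np.radians(a))]);pin=B+.098*u
g=np.array([.576,.182])-pin;print('bar ang',a,'handle ang',np.degrees(np.arctan2(g[1],g[0])),'fold',np.radians(a)-np.arctan2(g[1],g[0]))
E
```

```text
[0.53400289 0.00487418 0.101     ] [0.55093207 0.10352585 0.1       ] 0.10009370231574981
bar ang 80.26256703299836 handle ang 69.63207549616827 fold 0.1855370784230772
```

arm_command(series="0 1.5 0 0 0;0 0 0 0 0;0 0 0 0 0;0 -3 0 0 0;0 -4 0 0 0;0 -4 0 0 0;0 -4 0 0 0;0 -5 0 0 0;0 -6 0 0 0;0 -8 0 0 0;0 -8 0 0 0;0 0 0 0 0;0 0 0 0 0")

```text
time_s: 19.12
tool_pos: [0.5691, 0.1828, 0.0626]
tool_rot: [180.0, -0.0, 82.3]
force: [-0.6, 1.1, 0.1]
grip_width: 0.0868
grasp_force: 0.0
```

```bash
python3 to.py .4597 .177 .062 112
```

```text
t 19.1167 pos [0.5691 0.1828 0.0626] [ 1.7997e+02 -4.0000e-02  8.2250e+01] F [-0.6  1.1  0.1] M [-0.08  0.06  0.02] w 0.0868 gf 0.0 q [-46.  21.  30. 102. -12.  60. -19.]
tool mm [ -20.5 -107.6    0.6] turn rad -0.519
```

arm_command(series="0 0 -10 0 0;0 0 -20 0 0;0 0 -30 0 0;0 0 -30 0 0;0 0 -30 0 0;0 0 -20 0 0;0 -15 0 0 0;10 -30 0 0 0;15 -35 0 0 0;20 -30 0 0 0;25 -25 0 0 0;25 -25 0 0 0;25 -20 0 0 0;0 0 0 0 0;0 0 0 0 0")

```text
time_s: 20.37
tool_pos: [0.4064, 0.3275, 0.2032]
tool_rot: [179.9, -0.0, 82.4]
force: [0.1, -0.6, 0.3]
grip_width: 0.0868
grasp_force: 0.0
```

```bash
python3 - <<'E'
from h import *
t=cams.read_camera('top');s=cams.read_camera('side')
a=cv2.resize(t[130:250,190:330],None,fx=2.8,fy=2.8,interpolation=2);b=cv2.resize(s[140:260,190:330],None,fx=2.8,fy=2.8,interpolation=2)
cv2.imwrite('pics/c6.png',np.hstack([a,b]))
E
python3 to.py .4597 .177 .062 112
```

```text
t 20.4667 pos [0.4084 0.3248 0.203 ] [ 1.7993e+02 -1.0000e-02  8.2120e+01] F [ 0.4 -0.5  0.1] M [-0.15  0.06 -0.02] w 0.0873 gf 0.0 q [-63.   3.  23. 104.  -1.  74. -48.]
tool mm [-139.3   70.9  141.1] turn rad -0.521
```

View pics/c6.png

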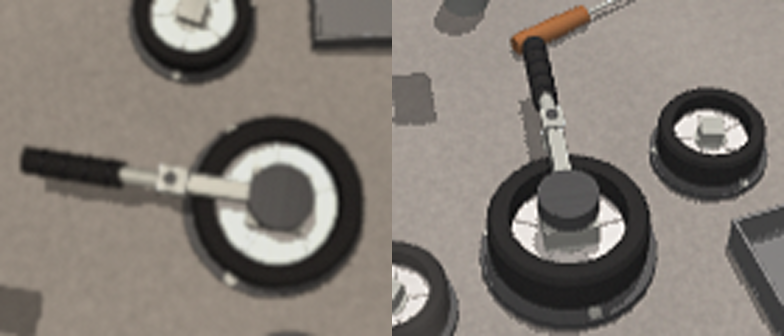

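Both views show the wrench seated on the bolt with its handle straight again: head at c6 (280,195), pin (170,178), grip end (25,158). The bolt has turned about 0.5 rad, so I'm handing in.

```bash
python3 -c "
from cell import env
print(env.sign_off())"
```

```text
the job is handed in; nothing more can be done
None
```

The job is handed in (no verdict came back): the wrench sits on the castor bolt, let go and its handle straight, after about 0.5 rad of clockwise turn and a knuckle click at an estimated 0.12–0.2 rad of fold.

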